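Lock the spindle of the shaft fixture

TASK

The spindle of the green shaft fixture has been left turned, and the shaft in its collet must be held still in its home position for the hardness test. With your fingertips, push the yellow handle round until the slot between the red marks in the steel disc lines up with the locking bar, then push the red knob so that the bar slides through the slot and is fully home, and take your hand away. Only push: do not force anything, do not take the handle or the knob between the fingers, and leave the loose things lying around where they are.

Things in the scene. Friction and masses are not known exactly. Their poses are not given: they have to be found in the camera images.
- spindle_fixture: Dark green cast fixture fixed to the table, base plate 185 x 134 x 14 mm. Origin on the table under the spindle, 26 mm behind the disc's front face; x runs along the spindle away from the robot, y left, z up. Behind the disc the barrel is 125 mm high. In front of the disc only the hub, the handle, the guide and the bar stand higher than 21 mm
- disc_centre (a point): Fixed point on the spindle axis at the front face of the slotted steel disc, 85 mm above the table. The disc stands upright, faces the robot, is 132 mm across and 12 mm thick, so its top is 151 mm above the table; its hub, 48 mm across, stands 13 mm out in front. Axes as the fixture's
- guide (a point): Centre of the front end of the bar's fixed guide, 85 mm above the table: a green block with a brass bush that reaches from here 45 mm back (fixture x), 31 mm wide, top 101 mm above the table. The knob comes to rest against it. Axes as the fixture's
- locking_disc (a joint): Angle of the disc about the spindle (rad), positive clockwise as the robot sees it. 0: the slot (15 mm wide, 25 mm deep into the rim, red marks on both sides) points level to the right (fixture -y), in line with the bar. Starts at -1.35 to -0.55; turns from -1.6 to 0.6 between stops, has no spring and stays where it is left; about 2.6 N at the handle turns it
- handle (a point): Middle of the yellow handle on the disc: a round grip of 14 mm that stands 42 mm out from the disc's face towards the robot, parallel to the spindle, 50 mm from its axis; this point is 22 mm in front of the face. At disc angle 0 it is 15 degrees right of straight above the spindle; it starts 16 to 62 degrees left of the top
- slot (a point): Middle of the disc's slot at the front face of the disc, 54 mm from the spindle axis; at disc angle 0 it is exactly ahead of the bar's nose
- locking_bar (a joint): Travel of the round 12 mm locking bar along the fixture's x (m), growing away from the robot. 0: drawn out, rounded nose 7 mm in front of the disc; 0.019: nose through the disc; 0.040: fully home in the hole behind, at its stop. Starts at 0 to 0.004; 3 N of friction, no spring, stays where left. The disc stops it if the slot is off by more than about 4 degrees; the nose centres smaller errors
- bar_knob (a point): Centre of the flat outer face (towards the robot) of the red push knob on the bar's front end, 30 mm in diameter and 14 mm long, 85 mm above the table and 54 mm right of the spindle axis; it moves with the bar
- dust_brush: Loose dust brush with wooden handle, 184 x 31 x 12 mm, lies left of the fixture. Leave alone
- ball_box: Loose blue and white box, 42 x 62 x 21 mm, left of the fixture. Leave alone
- test_block_a: Loose round steel block, 64 mm across, 13 mm high, in front of the fixture. Leave alone
- bullseye_level: Loose round spirit level, 48 mm across, 15 mm high. Leave alone
- tweezers: Loose steel tweezers, 124 x 15 x 8 mm. Leave alone
- mount_a4: Loose cream cylinder (specimen), 30 mm across, 22 mm high. Leave alone

How it is judged:
On the way:
1. the slot of the disc lines up with the bar, before the bar has passed the disc (value of joint locking_disc between -0.06 and 0.06 rad and value of joint locking_bar below 0.03 m), for 0.1 s.
At the end, for the whole second after the job is handed in: The locking bar is through the slot and home (within 3 mm of its end), the disc stands within 0.05 rad of the lined-up position, and both are at rest (value of joint locking_bar above 0.037 m and value of joint locking_disc between -0.05 and 0.05 rad and velocity of joint locking_bar below 0.005 m/s and velocity of joint locking_disc between -0.05 and 0.05 rad/s); the robot touches nothing.
It fails at once if a loose thing is shifted by more than 15 mm or lifted (distance of any of dust_brush, ball_box, test_block_a, bullseye_level, tweezers, mount_a4 from where it was at the start of the episode above 0.015 m).
It fails at once if the handle is taken between the fingers (x of the grasp point in the frame of handle between -0.026 and 0.024 m and y of the grasp point in the frame of handle between -0.007 and 0.007 m and z of the grasp point in the frame of handle between -0.007 and 0.007 m).
It fails at once if the knob of the bar is taken between the fingers (x of the grasp point in the frame of bar_knob between 0.001 and 0.014 m and y of the grasp point in the frame of bar_knob between -0.012 and 0.012 m and z of the grasp point in the frame of bar_knob between -0.012 and 0.012 m).
It fails at once if the fixture is forced with more than 80 N (contact force between the fingers and spindle_fixture above 80 N).
It also fails if it takes over 48 s, if anything falls off the work surface, if the arm or the gripper's body presses on something with over 40 N, if the wrist force passes 120 N, or if a joint passes its speed limit or range.

ROBOT

A 7-joint arm with a two-finger parallel gripper is mounted at the origin on a cart in front of the work surface, level with it; the furniture and walls round the work are solid. World frame = base frame: x ahead of the robot, y to its left, z up, the work surface at z = 0. Lengths are in m, angles in rad, forces in N, time in s.
With the tool pointing down it reaches from about 0.4 to 0.85 m from the base axis. Payload 4.5 kg.
Tool frame: the origin (TCP) lies between the finger pads; the fingertips stand r.tip_reach ahead of it and the grasp point (between the pads) lies 11 mm behind it (r.tip_reach is the distance from the TCP to the fingertips, in m); z points along the fingers, y is the line along which they close (so a half turn about z gives the same grasp; the last joint's range is limited). The gripper opens to 88 mm and grips with 3 to 60 N. Pads are 18 mm wide; open, the fingers measure 123 mm over their backs; the gripper's body (75 mm by 187 mm) begins 45 mm behind the grasp point.
Start: joints at [-1.2, 0.689, -0.195, 1.565, 0.157, 0.902, -0.215], TCP at [0.207, 0.59, 0.247] pointing down, gripper open.
Joint ranges: [-3.01, 3.01], [-0.46, 2.08], [-1.47, 1.51], [0.13, 2.56], [-1, 4.14], [0.04, 2.09], [-2.66, 2.66]. Speed limits (rad/s): [2.57, 2.57, 3.14, 3.14, 3.14, 3.14, 3.14].

INTERFACE

Orientations are given as a unit quaternion [x, y, z, w].
In Python, from plant import r, vision, workorder gives the robot as it stands.
- The arm moves only by the tool drive_tool, never from a script. Its argument "targets" is a list of rows, each an object of numbers: "tx", "ty", "tz": the shift along the world's x, y, z in units of 0.03 m (1.0 is 0.03 m); "wx", "wy", "wz": the turn, a rotation vector about the world's x, y, z in units of 60 degrees (1.0 is 60 degrees); "claw": the opening, from -1 (shut) to 1 (fully open). A call has exactly 8 rows; each row shifts and turns the commanded pose from where the row before left it; what a row does not reach is not made up. A row lasts 1/10 s, in which the tool goes at most 50 mm and 8.59 degrees, less where a joint would pass 70% of its speed; a pose out of reach is approached as far as the arm can. A call with a number of a shift or a turn outside -1 to 1 is refused whole. A call with a gripper value outside its range is refused whole. The fingers move at their own pace and stop on an object; "force" is the grip in N (left out, the last holds). Time passes only in rows, so rows that do not move let the fingers close, or fill a call up. It gives the time, the measured TCP pose, the force, the opening and the grip force at its end, in the units of the state.
- r.get_state(): the state, without advancing time (a new reading comes with each control period).
- vision.snapshot(name): name is "scene" or "top" or "wrist"; returns a dict with "image" (420x560x3 uint8, blue, green, red), "range_z" (420x560 float32, m along the optical axis (not along the pixel's ray), 0 where there is no reading), "K" (3x3 intrinsics, pixels), "cam_to_world" (4x4, takes a point from camera to world coordinates). Camera axes: x right, y up, looking along -z (the intrinsics and any distortion apply to the point x, -y, -z); pixel columns grow to the right and rows downward; lengths in m; the calibration is good to about 2 mm. A picture is of the moment at which its call begins.
- workorder.finish_job(): hands the job in; it is judged then, once.
The state is a dict: "clock": time; "q": joint angles; "qd": joint speeds; "joint_torque": joint torques, N m; "tool_pos": TCP position; "eef_rot": TCP orientation; "contact_force": force on the tool from outside, world axes, zero at the start; "moment": the same for the moment, N m; "opening": opening from 0.0 (shut) to 1.0 (fully open); "finger_force": force on a finger pad.
Only numpy, scipy, OpenCV 4.12 (cv2) and the standard library are available. Lean on these libraries where they do the work, as an engineer would, in place of code of your own. Each camera call takes 0.05 s, during which the arm holds its last target. There are 200 camera calls.

## Working session

There is one attempt and no reset: what is moved stays moved. The work goes in short steps, Python scripts to look and compute and a tool call to move; the robot and the scene stay as the last step left them, time stands still between calls to the robot, and variables do not carry over. Pictures are saved under pics/ and viewed, at most 10 in all, crops included, and the job is handed in when it is done.

Besides the shell and the picture viewer there is one more tool, called after "Emit:" as name([rows], argument=value, ...), one row to a line, values as JSON. drive_tool: Moves the arm, as the interface text tells. Its arguments: {"type":"object","properties":{"targets":{"type":"array","items":{"type":"object","properties":{"tx":{"type":"number"},"ty":{"type":"number"},"tz":{"type":"number"},"wx":{"type":"number"},"wy":{"type":"number"},"wz":{"type":"number"},"claw":{"type":"number"}}}},"force":{"type":"number"}},"required":["targets"]}

```bash
ls; mkdir -p pics; cat > h.py <<'E'
import numpy as np, cv2
from plant import r, vision, workorder
def cloud(s):
    K=s["K"];z=s["range_z"];v,u=np.mgrid[:z.shape[0],:z.shape[1]]
    P=np.stack([(u-K[0,2])/K[0,0]*z,-(v-K[1,2])/K[1,1]*z,-z],-1)
    T=s["cam_to_world"];W=P@T[:3,:3].T+T[:3,3];W[z==0]=np.nan
    return W
E
python3 - <<'E'
from h import *
s=vision.snapshot("scene");t=vision.snapshot("top")
np.savez("a.npz",si=s["image"],sw=cloud(s),ti=t["image"],tw=cloud(t))
cv2.imwrite("pics/s.png",s["image"]);cv2.imwrite("pics/t.png",t["image"])
print(r.get_state(),r.tip_reach,s["cam_to_world"],t["cam_to_world"])
E
```

```text
pics
{'clock': 0.1, 'q': array([-1.20022127,  0.68991518, -0.19452587,  1.56623009,  0.15732012,
        0.90246814, -0.21509858]), 'qd': array([ 4.37002716e-04, -9.59536514e-05,  7.10097269e-04, -2.48150832e-03,
        1.55580194e-03, -8.50806934e-05, -1.29096484e-03]), 'joint_torque': array([-3.36046935e-03, -5.28504467e+01, -1.27141602e+00, -1.53838384e+01,
       -5.25011960e-02,  1.98153102e-03,  2.57673162e-05]), 'tool_pos': array([0.20638885, 0.58936526, 0.2459836 ]), 'eef_rot': array([ 1.67546781e-01,  9.85863791e-01, -8.10384946e-04, -7.46671086e-05]), 'contact_force': array([ 0.00925634, -0.70691896,  0.57619049]), 'moment': array([-0.02560621, -0.01151143,  0.03651951]), 'finger_force': 0.0, 'opening': 0.9961587893624959} 0.008 [[ 0.6725263   0.39588501 -0.62528668 -0.00870336]
 [-0.73993882  0.37578831 -0.55791907 -0.29556721]
 [ 0.01410363  0.83788914  0.54565821  0.5748297 ]
 [ 0.          0.          0.          1.        ]] [[-0.06353326  0.97671435 -0.20492096  0.39452601]
 [-0.99797752 -0.06174809  0.01510107  0.18368689]
 [ 0.00209595  0.20546593  0.97866202  0.92030611]
 [ 0.          0.          0.          1.        ]]
```

View pics/s.png

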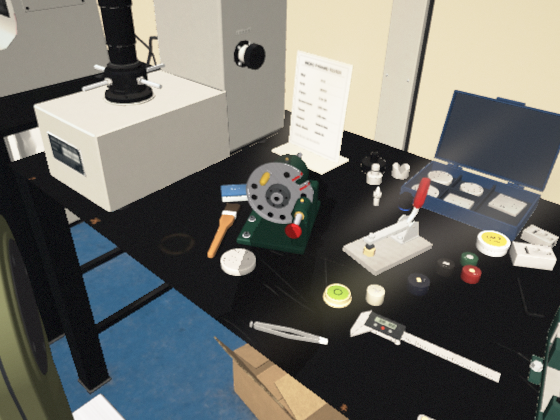

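View pics/t.png

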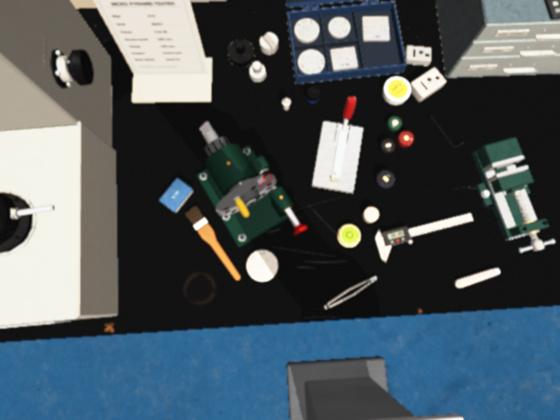

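The scene view shows the fixture at about (278,200): yellow handle at (265,178), upper left of the hub, red slot marks at about (303,183) and red knob at (293,231). In the top view the handle is at (242,206) and the knob at (300,228). The spindle points away and to the left.

```bash
python3 - <<'E'
from h import *
d=np.load("a.npz")
def comps(i,W,roi,name):
    hsv=cv2.cvtColor(i,cv2.COLOR_BGR2HSV)
    R=((hsv[...,0]<6)|(hsv[...,0]>172))&(hsv[...,1]>150)&(hsv[...,2]>80)
    Y=(hsv[...,0]>17)&(hsv[...,0]<32)&(hsv[...,1]>130)&(hsv[...,2]>100)
    m=np.zeros(R.shape,bool);m[roi]=1
    for n,M in(("R",R),("Y",Y)):
        c,l,st,ce=cv2.connectedComponentsWithStats((M&m).astype(np.uint8))
        for k in range(1,c):
            if st[k,4]>5:
                p=W[l==k];print(name,n,st[k],np.nanmedian(p,0).round(4),np.nanmin(p,0).round(3),np.nanmax(p,0).round(3))
comps(d["si"],d["sw"],np.s_[140:250,220:340],"scene")
comps(d["ti"],d["tw"],np.s_[120:250,190:315],"top")
# disc plane: RANSAC on grey pixels near disc in scene
W=d["sw"][160:225,240:320].reshape(-1,3);im=d["si"][160:225,240:320].reshape(-1,3).astype(int)
g=(np.ptp(im,axis=1)<30)&(im.mean(1)>60)&np.isfinite(W[:,0])&(W[:,2]>.03)
P=W[g];rng=np.random.default_rng(0);best=None
for _ in range(800):
    a=P[rng.choice(len(P),3,False)];n=np.cross(a[1]-a[0],a[2]-a[0]);L=np.linalg.norm(n)
    if L<1e-5:continue
    n/=L;q=abs((P-a[0])@n)<.0015
    if abs(n[2])<.15 and (best is None or q.sum()>best.sum()):best=q
Q=P[best];c=Q.mean(0);n=np.linalg.svd(Q-c)[2][2]
print("plane",len(P),best.sum(),c,n,np.degrees(np.arctan2(n[1],n[0])),Q.min(0),Q.max(0))
# silhouettes: in-plane circle
e=np.array([-n[1],n[0],0]);e/=np.linalg.norm(e)
h=np.c_[(Q-c)@e,Q[:,2]];ctr,rad=cv2.minEnclosingCircle(h.astype(np.float32))
print("circle",ctr,rad,c+e*ctr[0])
cv2.imwrite("pics/s2.png",cv2.resize(d["si"][145:255,215:335],None,fx=5,fy=5,interpolation=cv2.INTER_CUBIC))
E
```

```text
scene R [292 176   7   5  15] [0.6114 0.2078 0.126 ] [0.608 0.201 0.116] [0.623 0.219 0.132]
scene R [300 186   7   4  11] [0.6183 0.1936 0.1075] [0.613 0.187 0.099] [0.63  0.205 0.113]
scene R [285 223  17  16 199] [0.5232 0.1351 0.0864] [0.516 0.123 0.012] [0.615 0.223 0.1  ]
scene Y [260 172  10  13  79] [0.56   0.2383 0.1334] [0.549 0.231 0.12 ] [0.59  0.269 0.137]
scene Y [301 199   3   3   7] [0.5878 0.1691 0.1035] [0.585 0.167 0.1  ] [0.596 0.178 0.107]
scene Y [295 212   6   2   6] [0.5683 0.1628 0.0906] [0.567 0.158 0.087] [0.57  0.168 0.093]
top R [263 175   2   4   7] [0.6218 0.2037 0.1341] [0.618 0.202 0.061] [0.646 0.204 0.137]
top R [294 223  14  12  92] [0.5262 0.14   0.0937] [ 0.516  0.12  -0.001] [0.553 0.152 0.1  ]
top Y [227 161   3   4  10] [0.6529 0.2682 0.1322] [0.65  0.266 0.121] [0.66  0.27  0.135]
top Y [279 195   4   4  14] [0.5891 0.1725 0.1036] [0.586 0.17  0.097] [0.593 0.176 0.107]
top Y [235 198  15  20 156] [0.5663 0.2453 0.134 ] [0.547 0.235 0.012] [0.594 0.265 0.14 ]
top Y [203 236  17  14  43] [0.5199 0.3174 0.0107] [0.507 0.307 0.007] [0.537 0.34  0.015]
plane 2455 1178 [0.60409891 0.24563956 0.09329209] [-0.88543217 -0.46476277 -0.00233333] -152.3050482568496 [0.57540669 0.18254927 0.03000986] [0.63773628 0.29863334 0.14879351]
circle (0.005091919098049402, 0.08325563371181488) 0.06653045862913132 [0.60646545 0.241131   0.09329209]
```

View pics/s2.png

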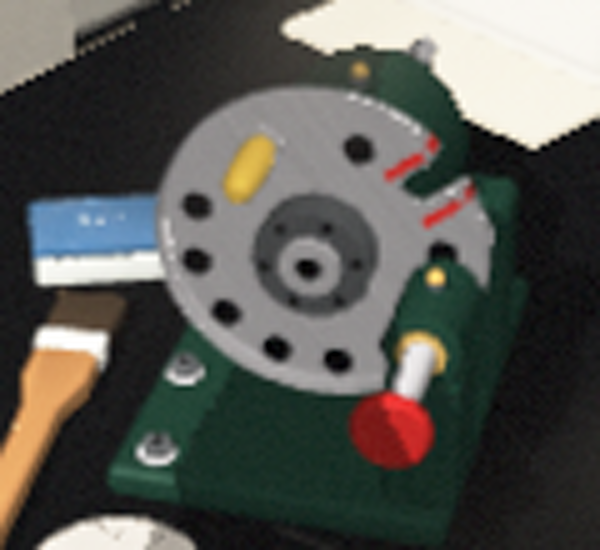

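The zoomed view shows the handle at (250,168), left of the top. The slot's red marks are at about (425,185), upper right, and the bar and guide are at right, with the knob at (392,430). The numbers agree with each other:
- **Fixture:** yaw 27.7°, with the disc centre at about (0.6065, 0.241, 0.085).
- **Knob:** 55 mm to the right of the spindle axis, as it should be.
- **Disc angle:** about -0.66.

Before moving I'll check the approach corridor for obstacles.

```bash
cat >> h.py <<'E'
D=np.array([.6065,.241,.0]);th=np.radians(27.7);X=np.array([np.cos(th),np.sin(th),0]);Y=np.array([-X[1],X[0],0])
def fx(p): p=np.asarray(p,float); return np.array([(p-D)@X,(p-D)@Y,p[2]])   # world -> disc frame (x from front face)
def wd(x,y,z): return D+x*X+y*Y+np.array([0,0,z])
def st():
    s=r.get_state();from scipy.spatial.transform import Rotation as R
    A=R.from_quat(s["eef_rot"]).as_matrix()
    print(s["clock"],"world",s["tool_pos"].round(4),"fix",fx(s["tool_pos"]).round(4),"yhead",np.degrees(np.arctan2(A[1,1],A[0,1])).round(1),"z",A[:,2].round(3),"F",s["contact_force"].round(1),"q",s["q"].round(2))
E
python3 - <<'E'
from h import *
d=np.load("a.npz");W=np.concatenate([d["tw"].reshape(-1,3),d["sw"].reshape(-1,3)]);W=W[np.isfinite(W[:,0])]
print("     y:",np.arange(.05,.8,.05).round(2))
for x in np.arange(.1,.75,.05):
    print(round(x,2),[int(1000*W[m,2].max()) if (m:=(abs(W[:,0]-x)<.025)&(abs(W[:,1]-y)<.025)).any() else None for y in np.arange(.05,.8,.05)])
print("pre",wd(-.028,.065,.20),"low",wd(-.028,.065,.128));st()
E
```

```text
y: [0.05 0.1  0.15 0.2  0.25 0.3  0.35 0.4  0.45 0.5  0.55 0.6  0.65 0.7
 0.75]
0.1 [372, -203, 1, -735, -831, -830, -827, -823, -828, -831, -828, -829, -830, -830, -825]
0.15 [-732, 1, 1, -737, -829, -827, -827, -829, -828, -829, -829, -826, -828, -830, -832]
0.2 [-829, -832, -830, -831, -829, -831, -829, -828, -829, -831, -830, -831, -830, -830, -828]
0.25 [-828, -826, -829, -828, -828, -832, -829, -829, -829, -831, -827, -830, -831, -827, -829]
0.3 [-831, -828, -831, -830, -830, -831, -828, -832, -831, -829, -828, -830, -831, -832, -832]
0.35 [2, 8, 3, 3, 3, 2, 3, 3, 2, 3, 3, 2, 3, 4, 2]
0.4 [10, 9, 2, 3, 2, 4, 5, 2, 3, 192, 193, 192, 192, 189, 189]
0.45 [3, 4, 3, 16, 16, 15, 3, 3, 3, 191, 192, 192, 239, 190, 189]
0.5 [17, 87, 99, 17, 20, 15, 11, 3, 3, 191, 193, 390, 394, 203, 189]
0.55 [17, 91, 100, 96, 139, 103, 16, 3, 3, 191, 241, 394, 393, 260, 239]
0.6 [14, 3, 106, 145, 150, 133, 23, 24, 22, 190, 191, 386, 304, -835, -830]
0.65 [56, 15, 4, 133, 135, 125, 27, 24, 2, 191, 192, 192, 238, 189, 189]
0.7 [51, 14, 3, 95, 126, 126, 14, 3, 2, 324, 403, 376, 370, 363, 358]
pre [0.55149425 0.28553501 0.2       ] low [0.55149425 0.28553501 0.128     ]
0.1 world [0.2064 0.5894 0.246 ] fix [-0.1923  0.4944  0.246 ] yhead 70.7 z [-0.    -0.002 -1.   ] F [ 0.  -0.7  0.6] q [-1.2   0.69 -0.19  1.57  0.16  0.9  -0.22]
```

Emit:
drive_tool([
  {"tx": 0.3,"ty": -1,"wz": 0.098,"claw": -1},
  {"tx": 0.3,"ty": -1,"wz": 0.098,"claw": -1},
  {"tx": 0.3,"ty": -1,"wz": 0.098,"claw": -1},
  {"tx": 0.3,"ty": -1,"wz": 0.098,"claw": -1},
  {"tx": 0.3,"ty": -1,"wz": 0.098,"claw": -1},
  {"tx": 0.3,"ty": -1,"wz": 0.098,"claw": -1},
  {"tx": 0.3,"ty": -1,"wz": 0.098,"claw": -1},
  {"tx": 0.3,"ty": -1,"wz": 0.098,"claw": -1},
], force=20)

```text
validation failed for argument at $.ta...
```

```bash
python3 -c "
from h import *
st()"
```

```text
0.1 world [0.2064 0.5894 0.246 ] fix [-0.1923  0.4944  0.246 ] yhead 70.7 z [-0.    -0.002 -1.   ] F [ 0.  -0.7  0.6] q [-1.2   0.69 -0.19  1.57  0.16  0.9  -0.22]
```

Emit:
drive_tool([
  {"tx": 0.3,"ty": -1.0,"tz": 0.0,"wx": 0.0,"wy": 0.0,"wz": 0.1,"claw": -1.0},
  {"tx": 0.3,"ty": -1.0,"tz": 0.0,"wx": 0.0,"wy": 0.0,"wz": 0.1,"claw": -1.0},
  {"tx": 0.3,"ty": -1.0,"tz": 0.0,"wx": 0.0,"wy": 0.0,"wz": 0.1,"claw": -1.0},
  {"tx": 0.3,"ty": -1.0,"tz": 0.0,"wx": 0.0,"wy": 0.0,"wz": 0.1,"claw": -1.0},
  {"tx": 0.3,"ty": -1.0,"tz": 0.0,"wx": 0.0,"wy": 0.0,"wz": 0.1,"claw": -1.0},
  {"tx": 0.3,"ty": -1.0,"tz": 0.0,"wx": 0.0,"wy": 0.0,"wz": 0.1,"claw": -1.0},
  {"tx": 0.3,"ty": -1.0,"tz": 0.0,"wx": 0.0,"wy": 0.0,"wz": 0.1,"claw": -1.0},
  {"tx": 0.3,"ty": -1.0,"tz": 0.0,"wx": 0.0,"wy": 0.0,"wz": 0.08,"claw": -1.0},
], force=20)

```text
clock: 0.9
tool_pos: [0.2787, 0.3484, 0.2466]
eef_rot: [-0.24, 0.971, -0.0, -0.0]
contact_force: [0.3, -0.1, 0.2]
opening: 0.299
finger_force: 0.0
```

```bash
python3 -c "
from h import *
st()"
```

```text
0.9 world [0.2787 0.3484 0.2466] fix [-0.2403  0.2475  0.2466] yhead 117.7 z [-0. -0. -1.] F [ 0.3 -0.1  0.2] q [-0.68  0.49 -0.47  2.07  0.36  0.66  0.66]
```

Emit:
drive_tool([
  {"tx": 1.0,"ty": -0.26,"tz": 0.0,"wx": 0.0,"wy": 0.0,"wz": 0.0,"claw": -1.0},
  {"tx": 1.0,"ty": -0.26,"tz": 0.0,"wx": 0.0,"wy": 0.0,"wz": 0.0,"claw": -1.0},
  {"tx": 1.0,"ty": -0.26,"tz": 0.0,"wx": 0.0,"wy": 0.0,"wz": 0.0,"claw": -1.0},
  {"tx": 1.0,"ty": -0.26,"tz": 0.0,"wx": 0.0,"wy": 0.0,"wz": 0.0,"claw": -1.0},
  {"tx": 1.0,"ty": -0.26,"tz": 0.0,"wx": 0.0,"wy": 0.0,"wz": 0.0,"claw": -1.0},
  {"tx": 1.0,"ty": -0.26,"tz": 0.0,"wx": 0.0,"wy": 0.0,"wz": 0.0,"claw": -1.0},
  {"tx": 1.0,"ty": -0.26,"tz": 0.0,"wx": 0.0,"wy": 0.0,"wz": 0.0,"claw": -1.0},
  {"tx": 1.0,"ty": -0.26,"tz": 0.0,"wx": 0.0,"wy": 0.0,"wz": 0.0,"claw": -1.0},
])

```text
clock: 1.7
tool_pos: [0.5196, 0.2867, 0.2464]
eef_rot: [-0.238, 0.971, -0.0, -0.0]
contact_force: [0.3, -0.3, -0.9]
opening: 0.008
finger_force: 0.0
```

Emit:
drive_tool([
  {"tx": 0.5,"ty": 0.0,"tz": 0.0,"wx": 0.0,"wy": 0.0,"wz": 0.0,"claw": -1.0},
  {"tx": 0.5,"ty": 0.0,"tz": -0.5,"wx": 0.0,"wy": 0.0,"wz": 0.0,"claw": -1.0},
  {"tx": 0.1,"ty": 0.0,"tz": -0.7,"wx": 0.0,"wy": 0.0,"wz": 0.0,"claw": -1.0},
  {"tx": 0.0,"ty": 0.0,"tz": -0.4,"wx": 0.0,"wy": 0.0,"wz": 0.0,"claw": -1.0},
  {"tx": 0.0,"ty": 0.0,"tz": 0.0,"wx": 0.0,"wy": 0.0,"wz": 0.0,"claw": -1.0},
  {"tx": 0.0,"ty": 0.0,"tz": 0.0,"wx": 0.0,"wy": 0.0,"wz": 0.0,"claw": -1.0},
  {"tx": 0.0,"ty": 0.0,"tz": 0.0,"wx": 0.0,"wy": 0.0,"wz": 0.0,"claw": -1.0},
  {"tx": 0.0,"ty": 0.0,"tz": 0.0,"wx": 0.0,"wy": 0.0,"wz": 0.0,"claw": -1.0},
])

```text
clock: 2.5
tool_pos: [0.5517, 0.288, 0.1998]
eef_rot: [-0.238, 0.971, 0.0, 0.001]
contact_force: [0.1, 0.6, -0.3]
opening: 0.005
finger_force: 0.0
```

```bash
python3 - <<'E'
from h import *
st()
s=vision.snapshot("scene")
cv2.imwrite("pics/s3.png",cv2.resize(s["image"][90:250,200:360],None,fx=3.5,fy=3.5,interpolation=cv2.INTER_CUBIC))
E
```

```text
2.5 world [0.5517 0.288  0.1998] fix [-0.0267  0.067   0.1998] yhead 117.5 z [ 0.001  0.001 -1.   ] F [ 0.1  0.6 -0.3] q [-0.31  0.77 -0.45  1.61  0.41  0.85  1.13]
```

View pics/s3.png

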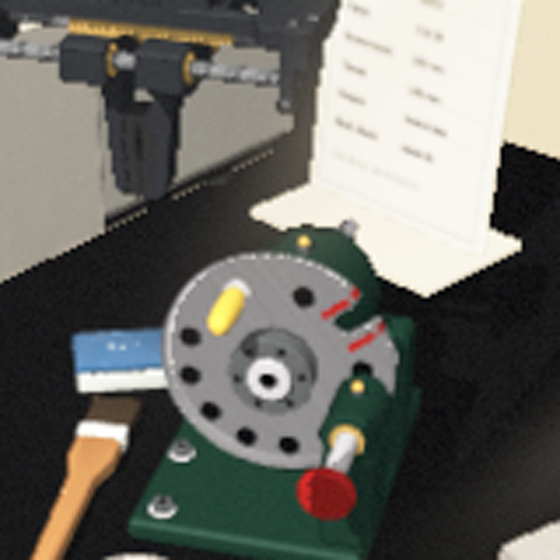

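The closed fingers (crop 145,150) are above and to the left of the handle (230,310), with nothing in the way below. I'll lower them and push right.

Emit:
drive_tool([
  {"tx": 0.0,"ty": 0.0,"tz": -0.5,"wx": 0.0,"wy": 0.0,"wz": 0.0,"claw": -1.0},
  {"tx": 0.0,"ty": 0.0,"tz": -0.5,"wx": 0.0,"wy": 0.0,"wz": 0.0,"claw": -1.0},
  {"tx": 0.0,"ty": 0.0,"tz": -0.5,"wx": 0.0,"wy": 0.0,"wz": 0.0,"claw": -1.0},
  {"tx": 0.0,"ty": 0.0,"tz": -0.5,"wx": 0.0,"wy": 0.0,"wz": 0.0,"claw": -1.0},
  {"tx": 0.0,"ty": 0.0,"tz": -0.4,"wx": 0.0,"wy": 0.0,"wz": 0.0,"claw": -1.0},
  {"tx": 0.0,"ty": 0.0,"tz": 0.0,"wx": 0.0,"wy": 0.0,"wz": 0.0,"claw": -1.0},
  {"tx": 0.05,"ty": -0.09,"tz": 0.0,"wx": 0.0,"wy": 0.0,"wz": 0.0,"claw": -1.0},
  {"tx": 0.05,"ty": -0.09,"tz": 0.0,"wx": 0.0,"wy": 0.0,"wz": 0.0,"claw": -1.0},
])

```text
clock: 3.35
tool_pos: [0.555, 0.2823, 0.1273]
eef_rot: [-0.238, 0.971, 0.0, 0.001]
contact_force: [-0.6, 1.0, 0.6]
opening: 0.005
finger_force: 0.0
```

Emit:
drive_tool([
  {"tx": 0.05,"ty": -0.09,"tz": 0.0,"wx": 0.0,"wy": 0.0,"wz": 0.0,"claw": -1.0},
  {"tx": 0.05,"ty": -0.09,"tz": 0.0,"wx": 0.0,"wy": 0.0,"wz": 0.0,"claw": -1.0},
  {"tx": 0.05,"ty": -0.09,"tz": 0.0,"wx": 0.0,"wy": 0.0,"wz": 0.0,"claw": -1.0},
  {"tx": 0.05,"ty": -0.09,"tz": 0.0,"wx": 0.0,"wy": 0.0,"wz": 0.0,"claw": -1.0},
  {"tx": 0.05,"ty": -0.09,"tz": 0.0,"wx": 0.0,"wy": 0.0,"wz": 0.0,"claw": -1.0},
  {"tx": 0.05,"ty": -0.09,"tz": 0.0,"wx": 0.0,"wy": 0.0,"wz": 0.0,"claw": -1.0},
  {"tx": 0.05,"ty": -0.09,"tz": 0.0,"wx": 0.0,"wy": 0.0,"wz": 0.0,"claw": -1.0},
  {"tx": 0.05,"ty": -0.09,"tz": 0.0,"wx": 0.0,"wy": 0.0,"wz": 0.0,"claw": -1.0},
])

```text
clock: 4.15
tool_pos: [0.565, 0.2641, 0.1278]
eef_rot: [-0.239, 0.971, 0.003, 0.0]
contact_force: [-4.4, 5.4, 6.5]
opening: 0.004
finger_force: 3.5
```

```bash
python3 -c "
from h import *
st()"
```

```text
4.15 world [0.565  0.2641 0.1278] fix [-0.026   0.0398  0.1278] yhead 117.7 z [-0.001  0.005 -1.   ] F [-4.4  5.4  6.5] q [-0.28  0.86 -0.41  1.66  0.47  0.72  1.13]
```

Emit:
drive_tool([
  {"tx": 0.05,"ty": -0.09,"tz": 0.0,"wx": 0.0,"wy": 0.0,"wz": 0.0,"claw": -1.0},
  {"tx": 0.05,"ty": -0.09,"tz": 0.0,"wx": 0.0,"wy": 0.0,"wz": 0.0,"claw": -1.0},
  {"tx": 0.05,"ty": -0.09,"tz": 0.0,"wx": 0.0,"wy": 0.0,"wz": 0.0,"claw": -1.0},
  {"tx": 0.05,"ty": -0.09,"tz": 0.0,"wx": 0.0,"wy": 0.0,"wz": 0.0,"claw": -1.0},
  {"tx": 0.05,"ty": -0.09,"tz": 0.0,"wx": 0.0,"wy": 0.0,"wz": 0.0,"claw": -1.0},
  {"tx": 0.05,"ty": -0.09,"tz": 0.0,"wx": 0.0,"wy": 0.0,"wz": 0.0,"claw": -1.0},
  {"tx": 0.05,"ty": -0.09,"tz": 0.0,"wx": 0.0,"wy": 0.0,"wz": 0.0,"claw": -1.0},
  {"tx": 0.0,"ty": 0.0,"tz": 0.0,"wx": 0.0,"wy": 0.0,"wz": 0.0,"claw": -1.0},
])

```text
clock: 4.95
tool_pos: [0.5776, 0.2401, 0.1264]
eef_rot: [-0.237, 0.971, -0.001, -0.0]
contact_force: [-0.4, -0.0, 0.7]
opening: 0.001
finger_force: 0.3
```

```bash
cat >> h.py <<'E'
def marks(name):
    """slot angle above level-right, from red-mark pixels intersected with the disc face plane"""
    s=vision.snapshot(name);i=s["image"];hsv=cv2.cvtColor(i,cv2.COLOR_BGR2HSV)
    R=((hsv[...,0]<8)|(hsv[...,0]>170))&(hsv[...,1]>110)&(hsv[...,2]>60)
    v,u=np.nonzero(R);K=s["K"];T=s["cam_to_world"]
    d=np.c_[(u-K[0,2])/K[0,0],-(v-K[1,2])/K[1,1],-np.ones(len(u))]@T[:3,:3].T;o=T[:3,3]
    t=((D-o)@X)/(d@X);P=o+d*t[:,None];y=(P-D)@Y;z=P[:,2]-.085;rr=np.hypot(y,z)
    k=(rr>.036)&(rr<.068)&(y<0)
    y,z,u,v=y[k],z[k],u[k],v[k];a=np.degrees(np.arctan2(z,-y))
    import itertools
    c,lab,_=cv2.kmeans(np.c_[y,z].astype(np.float32),2,None,(3,50,1e-6),5,cv2.KMEANS_PP_CENTERS)
    for j in(0,1):
        q=lab[:,0]==j;print(name,"mark n",q.sum(),"yz",y[q].mean().round(4),z[q].mean().round(4),"ang",a[q].mean().round(1),"px",u[q].mean().round(),v[q].mean().round())
    return s
E
python3 - <<'E'
from h import *
st();s=marks("scene")
cv2.imwrite("pics/s4.png",cv2.resize(s["image"][140:260,220:340],None,fx=5,fy=5,interpolation=cv2.INTER_CUBIC))
E
```

```text
4.95 world [0.5776 0.2401 0.1264] fix [-0.026   0.0126  0.1264] yhead 117.4 z [ 0.    -0.002 -1.   ] F [-0.4 -0.   0.7] q [-0.25  0.87 -0.41  1.65  0.48  0.72  1.16]
scene mark n 18 yz -0.0508 0.0066 ang 7.4 px 305.0 192.0
scene mark n 3 yz -0.0656 -0.0109 ang -9.4 px 312.0 201.0
```

View pics/s4.png

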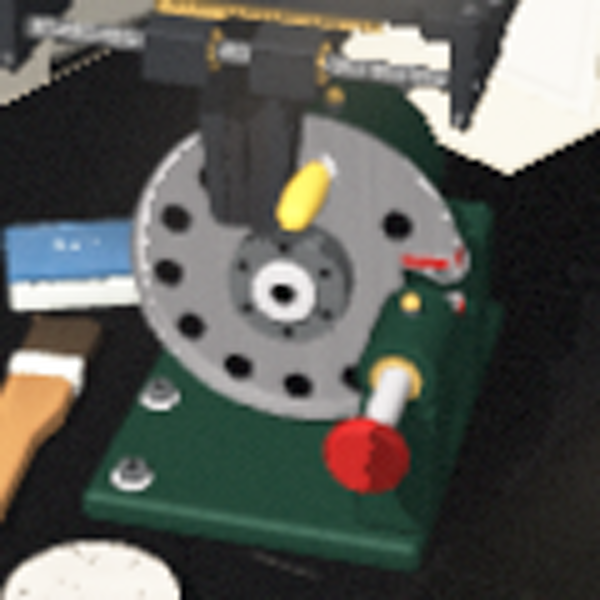

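The slot is nearly level. The upper red mark (crop 430,260) sits just above the guide, and the handle (305,190) is right of the top. I'll back the hand off and measure the residual angle with an open view.

Emit:
drive_tool([
  {"tx": -0.2,"ty": 0.4,"tz": 0.0,"wx": 0.0,"wy": 0.0,"wz": 0.0,"claw": -1.0},
  {"tx": -0.2,"ty": 0.4,"tz": 0.2,"wx": 0.0,"wy": 0.0,"wz": 0.0,"claw": -1.0},
  {"tx": -0.3,"ty": 0.0,"tz": 0.9,"wx": 0.0,"wy": 0.0,"wz": 0.0,"claw": -1.0},
  {"tx": -0.8,"ty": 0.0,"tz": 0.9,"wx": 0.0,"wy": 0.0,"wz": 0.0,"claw": -1.0},
  {"tx": -1.0,"ty": -0.5,"tz": 0.8,"wx": 0.0,"wy": 0.0,"wz": 0.0,"claw": -1.0},
  {"tx": -1.0,"ty": -0.9,"tz": 0.0,"wx": 0.0,"wy": 0.0,"wz": 0.0,"claw": -1.0},
  {"tx": -0.5,"ty": -0.9,"tz": 0.0,"wx": 0.0,"wy": 0.0,"wz": 0.0,"claw": -1.0},
  {"tx": 0.0,"ty": 0.0,"tz": 0.0,"wx": 0.0,"wy": 0.0,"wz": 0.0,"claw": -1.0},
])

```text
clock: 5.8
tool_pos: [0.4537, 0.1929, 0.211]
eef_rot: [-0.237, 0.971, -0.002, -0.002]
contact_force: [0.6, 0.5, -1.1]
opening: 0.004
finger_force: 0.0
```

```bash
cat > m.py <<'E'
from h import *
def feats(i,s,tag):
    hsv=cv2.cvtColor(i,cv2.COLOR_BGR2HSV);K=s["K"];T=s["cam_to_world"];o=T[:3,3]
    def plane(M,x0):
        v,u=np.nonzero(M);d=np.c_[(u-K[0,2])/K[0,0],-(v-K[1,2])/K[1,1],-np.ones(len(u))]@T[:3,:3].T
        t=((D+x0*X-o)@X)/(d@X);P=o+d*t[:,None];return np.c_[(P-D)@Y,P[:,2]-.085]
    R=((hsv[...,0]<8)|(hsv[...,0]>170))&(hsv[...,1]>110)&(hsv[...,2]>60)
    p=plane(R,0);rr=np.hypot(*p.T);p=p[(rr>.034)&(rr<.062)&(p[:,0]<0)]
    if len(p)>6:
        _,l,_=cv2.kmeans(p.astype(np.float32),2,None,(3,50,1e-6),5,cv2.KMEANS_PP_CENTERS)
        for j in(0,1):
            q=p[l[:,0]==j];print(tag,"mark",len(q),q.mean(0).round(4),"dir",np.degrees(np.arctan(np.polyfit(q[:,0],q[:,1],1)[0])).round(1) if len(q)>3 else "")
    Yl=(hsv[...,0]>17)&(hsv[...,0]<34)&(hsv[...,1]>110)&(hsv[...,2]>90)
    p=plane(Yl,-.022);rr=np.hypot(*p.T);p=p[(rr<.075)&(p[:,1]>.025)]
    m=p.mean(0);print(tag,"handle mid",len(p),m.round(4),"ang left of top",np.degrees(np.arctan2(m[0],m[1])).round(1),"r",np.hypot(*m).round(4))
E
python3 - <<'E'
from m import *
st();d=np.load("a.npz")
ims=[]
for n,k in(("scene","si"),("top","ti")):
    s=vision.snapshot(n);feats(d[k],s,n+" before");feats(s["image"],s,n+" after");ims.append(s["image"])
w=vision.snapshot("wrist")["image"]
a=cv2.resize(ims[0][150:250,225:335],(440,400),interpolation=cv2.INTER_CUBIC)
cv2.imwrite("pics/s5.png",np.hstack([a,cv2.resize(w,(360,270)) if 0 else cv2.copyMakeBorder(cv2.resize(w,(360,270)),0,130,0,0,cv2.BORDER_CONSTANT)]))
E
```

```text
5.8 world [0.4537 0.1929 0.211 ] fix [-0.1576  0.0285  0.211 ] yhead 117.5 z [-0.003 -0.006 -1.   ] F [ 0.6  0.5 -1.1] q [-0.21  0.6  -0.46  1.98  0.43  0.66  1.11]
scene before mark 22 [-0.0329  0.0369] dir -40.8
scene before mark 18 [-0.0468  0.0171] dir -41.6
scene before handle mid 81 [0.0236 0.0383] ang left of top 31.7 r 0.045
scene after mark 6 [-0.0545  0.0069] dir 3.9
scene after mark 8 [-0.0454  0.0055] dir -2.6
scene after handle mid 89 [-0.0071  0.0409] ang left of top -9.8 r 0.0415
top before mark 12 [-0.05   -0.0166] dir -3.8
top before mark 18 [-0.0474  0.0262] dir 47.0
top before handle mid 47 [0.023  0.0479] ang left of top 25.7 r 0.0531
top after handle mid 0 [nan nan] ang left of top nan r nanm.py:15: RuntimeWarning: Mean of empty slice.
  m=p.mean(0);print(tag,"handle mid",len(p),m.round(4),"ang left of top",np.degrees(np.arctan2(m[0],m[1])).round(1),"r",np.hypot(*m).round(4))
  ret = um.true_divide(
```

View pics/s5.png

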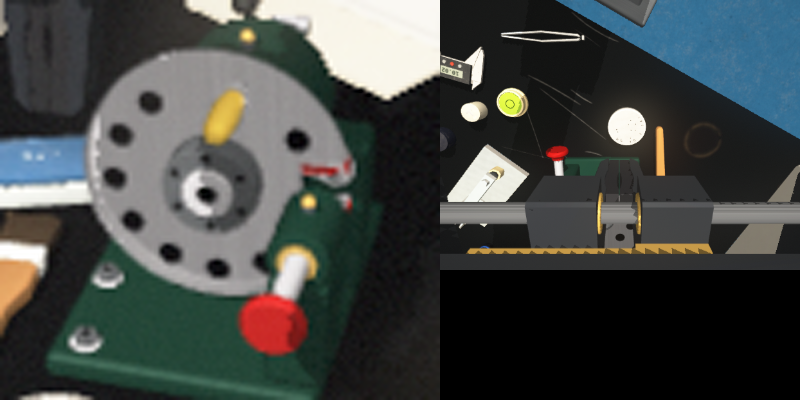

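The open view shows the slot level with the bar (upper mark at 320,170, just above the guide), and the bar and knob still drawn out (272,322). The mark direction (41° before) and the handle's turn (41.5°) put the disc within a few degrees of 0. That is inside the nose's capture range, so I'll go to the knob and push gently while watching the force.

Emit:
drive_tool([
  {"tx": 0.43,"ty": -0.81,"tz": 0.0,"wx": 0.0,"wy": 0.0,"wz": 0.0,"claw": -1.0},
  {"tx": 0.43,"ty": -0.81,"tz": 0.0,"wx": 0.0,"wy": 0.0,"wz": 0.0,"claw": -1.0},
  {"tx": 0.43,"ty": -0.81,"tz": 0.0,"wx": 0.0,"wy": 0.0,"wz": 0.0,"claw": -1.0},
  {"tx": 0.0,"ty": 0.0,"tz": -1.0,"wx": 0.0,"wy": 0.0,"wz": 0.0,"claw": -1.0},
  {"tx": 0.0,"ty": 0.0,"tz": -1.0,"wx": 0.0,"wy": 0.0,"wz": 0.0,"claw": -1.0},
  {"tx": 0.0,"ty": 0.0,"tz": -1.0,"wx": 0.0,"wy": 0.0,"wz": 0.0,"claw": -1.0},
  {"tx": 0.0,"ty": 0.0,"tz": -1.0,"wx": 0.0,"wy": 0.0,"wz": 0.0,"claw": -1.0},
  {"tx": 0.0,"ty": 0.0,"tz": -0.25,"wx": 0.0,"wy": 0.0,"wz": 0.0,"claw": -1.0},
])

```text
clock: 6.75
tool_pos: [0.495, 0.1249, 0.0805]
eef_rot: [-0.239, 0.971, 0.0, -0.002]
contact_force: [0.4, -0.3, -0.1]
opening: 0.004
finger_force: 0.0
```

```bash
python3 - <<'E'
from h import *
st();s=vision.snapshot("scene")
cv2.imwrite("pics/s6.png",cv2.resize(s["image"][130:260,220:350],None,fx=4.5,fy=4.5,interpolation=cv2.INTER_CUBIC))
E
```

```text
6.75 world [0.495  0.1249 0.0805] fix [-0.1527 -0.0509  0.0805] yhead 117.6 z [-0.003 -0.001 -1.   ] F [ 0.4 -0.3 -0.1] q [-0.16  0.83 -0.29  2.03  0.61  0.37  1.11]
```

View pics/s6.png

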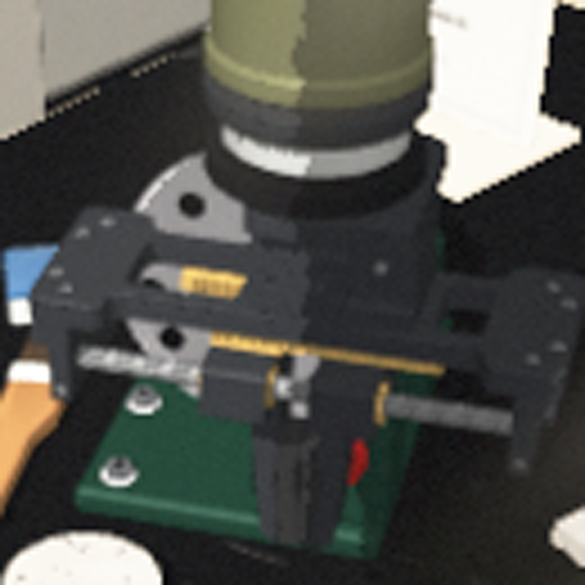

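The fingers (crop 285,480) are down in front of the knob (355,465), with clear space behind. I'll approach slowly, then push in small steps.

Emit:
drive_tool([
  {"tx": 0.07,"ty": 0.02,"tz": 0.02,"wx": 0.0,"wy": 0.0,"wz": 0.0,"claw": -1.0},
  {"tx": 0.07,"ty": 0.02,"tz": 0.02,"wx": 0.0,"wy": 0.0,"wz": 0.0,"claw": -1.0},
  {"tx": 0.07,"ty": 0.02,"tz": 0.02,"wx": 0.0,"wy": 0.0,"wz": 0.0,"claw": -1.0},
  {"tx": 0.07,"ty": 0.02,"tz": 0.02,"wx": 0.0,"wy": 0.0,"wz": 0.0,"claw": -1.0},
  {"tx": 0.07,"ty": 0.02,"tz": 0.0,"wx": 0.0,"wy": 0.0,"wz": 0.0,"claw": -1.0},
  {"tx": 0.07,"ty": 0.02,"tz": 0.0,"wx": 0.0,"wy": 0.0,"wz": 0.0,"claw": -1.0},
  {"tx": 0.07,"ty": 0.02,"tz": 0.0,"wx": 0.0,"wy": 0.0,"wz": 0.0,"claw": -1.0},
  {"tx": 0.07,"ty": 0.02,"tz": 0.0,"wx": 0.0,"wy": 0.0,"wz": 0.0,"claw": -1.0},
])

```text
clock: 7.6
tool_pos: [0.5127, 0.1285, 0.0856]
eef_rot: [-0.238, 0.971, 0.0, -0.0]
contact_force: [-0.3, -0.3, -0.1]
opening: 0.004
finger_force: 0.0
```

Emit:
drive_tool([
  {"tx": 0.06,"ty": 0.03,"tz": 0.0,"wx": 0.0,"wy": 0.0,"wz": 0.0,"claw": -1.0},
  {"tx": 0.06,"ty": 0.03,"tz": 0.0,"wx": 0.0,"wy": 0.0,"wz": 0.0,"claw": -1.0},
  {"tx": 0.06,"ty": 0.03,"tz": 0.0,"wx": 0.0,"wy": 0.0,"wz": 0.0,"claw": -1.0},
  {"tx": 0.06,"ty": 0.03,"tz": 0.0,"wx": 0.0,"wy": 0.0,"wz": 0.0,"claw": -1.0},
  {"tx": 0.06,"ty": 0.03,"tz": 0.0,"wx": 0.0,"wy": 0.0,"wz": 0.0,"claw": -1.0},
  {"tx": 0.06,"ty": 0.03,"tz": 0.0,"wx": 0.0,"wy": 0.0,"wz": 0.0,"claw": -1.0},
  {"tx": 0.0,"ty": 0.0,"tz": 0.0,"wx": 0.0,"wy": 0.0,"wz": 0.0,"claw": -1.0},
  {"tx": 0.0,"ty": 0.0,"tz": 0.0,"wx": 0.0,"wy": 0.0,"wz": 0.0,"claw": -1.0},
])

```text
clock: 8.4
tool_pos: [0.5236, 0.1342, 0.0855]
eef_rot: [-0.238, 0.971, 0.0, 0.0]
contact_force: [-1.8, 0.8, -1.9]
opening: 0.003
finger_force: 0.9
```

```bash
python3 -c "
from h import *
st()"
```

```text
8.4 world [0.5236 0.1342 0.0855] fix [-0.1231 -0.0561  0.0855] yhead 117.5 z [ 0.     0.001 -1.   ] F [-1.8  0.8 -1.9] q [-0.14  0.85 -0.33  1.94  0.59  0.45  1.15]
```

Emit:
drive_tool([
  {"tx": 0.05,"ty": 0.03,"tz": 0.0,"wx": 0.0,"wy": 0.0,"wz": 0.0,"claw": -1.0},
  {"tx": 0.05,"ty": 0.03,"tz": 0.0,"wx": 0.0,"wy": 0.0,"wz": 0.0,"claw": -1.0},
  {"tx": 0.05,"ty": 0.03,"tz": 0.0,"wx": 0.0,"wy": 0.0,"wz": 0.0,"claw": -1.0},
  {"tx": 0.05,"ty": 0.03,"tz": 0.0,"wx": 0.0,"wy": 0.0,"wz": 0.0,"claw": -1.0},
  {"tx": 0.05,"ty": 0.03,"tz": 0.0,"wx": 0.0,"wy": 0.0,"wz": 0.0,"claw": -1.0},
  {"tx": 0.0,"ty": 0.0,"tz": 0.0,"wx": 0.0,"wy": 0.0,"wz": 0.0,"claw": -1.0},
  {"tx": 0.0,"ty": 0.0,"tz": 0.0,"wx": 0.0,"wy": 0.0,"wz": 0.0,"claw": -1.0},
  {"tx": 0.0,"ty": 0.0,"tz": 0.0,"wx": 0.0,"wy": 0.0,"wz": 0.0,"claw": -1.0},
])

```text
clock: 9.2
tool_pos: [0.5312, 0.1382, 0.0856]
eef_rot: [-0.238, 0.971, -0.0, 0.0]
contact_force: [-1.8, -2.2, -1.7]
opening: 0.003
finger_force: 1.5
```

```bash
python3 -c "
from h import *
st()"
```

```text
9.2 world [0.5312 0.1382 0.0856] fix [-0.1144 -0.056   0.0856] yhead 117.5 z [ 0.001  0.    -1.   ] F [-1.8 -2.2 -1.7] q [-0.14  0.85 -0.34  1.91  0.58  0.47  1.16]
```

Emit:
drive_tool([
  {"tx": 0.06,"ty": 0.03,"tz": 0.0,"wx": 0.0,"wy": 0.0,"wz": 0.0,"claw": -1.0},
  {"tx": 0.06,"ty": 0.03,"tz": 0.0,"wx": 0.0,"wy": 0.0,"wz": 0.0,"claw": -1.0},
  {"tx": 0.06,"ty": 0.03,"tz": 0.0,"wx": 0.0,"wy": 0.0,"wz": 0.0,"claw": -1.0},
  {"tx": 0.06,"ty": 0.03,"tz": 0.0,"wx": 0.0,"wy": 0.0,"wz": 0.0,"claw": -1.0},
  {"tx": 0.06,"ty": 0.03,"tz": 0.0,"wx": 0.0,"wy": 0.0,"wz": 0.0,"claw": -1.0},
  {"tx": 0.0,"ty": 0.0,"tz": 0.0,"wx": 0.0,"wy": 0.0,"wz": 0.0,"claw": -1.0},
  {"tx": 0.0,"ty": 0.0,"tz": 0.0,"wx": 0.0,"wy": 0.0,"wz": 0.0,"claw": -1.0},
  {"tx": 0.0,"ty": 0.0,"tz": 0.0,"wx": 0.0,"wy": 0.0,"wz": 0.0,"claw": -1.0},
])

```text
clock: 10.0
tool_pos: [0.5403, 0.1432, 0.0857]
eef_rot: [-0.238, 0.971, 0.0, 0.0]
contact_force: [-1.9, -2.6, -0.9]
opening: 0.005
finger_force: 1.4
```

```bash
python3 -c "
from h import *
st()"
```

```text
10.0 world [0.5403 0.1432 0.0857] fix [-0.1041 -0.0558  0.0857] yhead 117.5 z [ 0.001  0.001 -1.   ] F [-1.9 -2.6 -0.9] q [-0.14  0.86 -0.35  1.88  0.57  0.5   1.17]
```

Emit:
drive_tool([
  {"tx": 0.06,"ty": 0.03,"tz": 0.0,"wx": 0.0,"wy": 0.0,"wz": 0.0,"claw": -1.0},
  {"tx": 0.06,"ty": 0.03,"tz": 0.0,"wx": 0.0,"wy": 0.0,"wz": 0.0,"claw": -1.0},
  {"tx": 0.06,"ty": 0.03,"tz": 0.0,"wx": 0.0,"wy": 0.0,"wz": 0.0,"claw": -1.0},
  {"tx": 0.06,"ty": 0.03,"tz": 0.0,"wx": 0.0,"wy": 0.0,"wz": 0.0,"claw": -1.0},
  {"tx": 0.06,"ty": 0.03,"tz": 0.0,"wx": 0.0,"wy": 0.0,"wz": 0.0,"claw": -1.0},
  {"tx": 0.0,"ty": 0.0,"tz": 0.0,"wx": 0.0,"wy": 0.0,"wz": 0.0,"claw": -1.0},
  {"tx": 0.0,"ty": 0.0,"tz": 0.0,"wx": 0.0,"wy": 0.0,"wz": 0.0,"claw": -1.0},
  {"tx": 0.0,"ty": 0.0,"tz": 0.0,"wx": 0.0,"wy": 0.0,"wz": 0.0,"claw": -1.0},
])

```text
clock: 10.8
tool_pos: [0.548, 0.1473, 0.0857]
eef_rot: [-0.238, 0.971, -0.0, -0.001]
contact_force: [-4.6, -3.7, 2.4]
opening: 0.005
finger_force: 3.2
```

```bash
python3 -c "
from h import *
st()"
```

```text
10.8 world [0.548  0.1473 0.0857] fix [-0.0953 -0.0558  0.0857] yhead 117.5 z [-0.002 -0.001 -1.   ] F [-4.6 -3.7  2.4] q [-0.14  0.87 -0.36  1.85  0.56  0.52  1.18]
```

Emit:
drive_tool([
  {"tx": 0.03,"ty": 0.015,"tz": 0.0,"wx": 0.0,"wy": 0.0,"wz": 0.0,"claw": -1.0},
  {"tx": 0.03,"ty": 0.015,"tz": 0.0,"wx": 0.0,"wy": 0.0,"wz": 0.0,"claw": -1.0},
  {"tx": 0.03,"ty": 0.015,"tz": 0.0,"wx": 0.0,"wy": 0.0,"wz": 0.0,"claw": -1.0},
  {"tx": 0.0,"ty": 0.0,"tz": 0.0,"wx": 0.0,"wy": 0.0,"wz": 0.0,"claw": -1.0},
  {"tx": 0.0,"ty": 0.0,"tz": 0.0,"wx": 0.0,"wy": 0.0,"wz": 0.0,"claw": -1.0},
  {"tx": 0.0,"ty": 0.0,"tz": 0.0,"wx": 0.0,"wy": 0.0,"wz": 0.0,"claw": -1.0},
  {"tx": 0.0,"ty": 0.0,"tz": 0.0,"wx": 0.0,"wy": 0.0,"wz": 0.0,"claw": -1.0},
  {"tx": 0.0,"ty": 0.0,"tz": 0.0,"wx": 0.0,"wy": 0.0,"wz": 0.0,"claw": -1.0},
])

```text
clock: 11.6
tool_pos: [0.5481, 0.1473, 0.0856]
eef_rot: [-0.238, 0.971, -0.001, -0.004]
contact_force: [-11.6, -6.1, 8.4]
opening: 0.008
finger_force: 6.1
```

```bash
python3 -c "
from h import *
st()"
```

```text
11.6 world [0.5481 0.1473 0.0856] fix [-0.0953 -0.0558  0.0856] yhead 117.5 z [-0.006 -0.004 -1.   ] F [-11.6  -6.1   8.4] q [-0.14  0.87 -0.36  1.85  0.56  0.53  1.18]
```

Hard stop: 13 N with no further motion. I'll back off and check with a picture.

Emit:
drive_tool([
  {"tx": -0.2,"ty": -0.1,"tz": 0.0,"wx": 0.0,"wy": 0.0,"wz": 0.0,"claw": -1.0},
  {"tx": -0.5,"ty": -0.25,"tz": 0.0,"wx": 0.0,"wy": 0.0,"wz": 0.0,"claw": -1.0},
  {"tx": -0.8,"ty": -0.4,"tz": 0.0,"wx": 0.0,"wy": 0.0,"wz": 0.0,"claw": -1.0},
  {"tx": -0.8,"ty": -0.4,"tz": 0.6,"wx": 0.0,"wy": 0.0,"wz": 0.0,"claw": -1.0},
  {"tx": -0.8,"ty": -0.4,"tz": 1.0,"wx": 0.0,"wy": 0.0,"wz": 0.0,"claw": -1.0},
  {"tx": -0.8,"ty": 0.4,"tz": 1.0,"wx": 0.0,"wy": 0.0,"wz": 0.0,"claw": -1.0},
  {"tx": -0.3,"ty": 1.0,"tz": 1.0,"wx": 0.0,"wy": 0.0,"wz": 0.0,"claw": -1.0},
  {"tx": 0.0,"ty": 1.0,"tz": 0.6,"wx": 0.0,"wy": 0.0,"wz": 0.0,"claw": -1.0},
])

```text
clock: 12.4
tool_pos: [0.4263, 0.1771, 0.2145]
eef_rot: [-0.238, 0.971, 0.002, 0.003]
contact_force: [1.6, 0.9, -0.3]
opening: 0.003
finger_force: 0.0
```

Emit:
drive_tool([
  {"tx": 0.0,"ty": 1.0,"tz": 0.0,"wx": 0.0,"wy": 0.0,"wz": 0.0,"claw": -1.0},
  {"tx": 0.0,"ty": 1.0,"tz": 0.0,"wx": 0.0,"wy": 0.0,"wz": 0.0,"claw": -1.0},
  {"tx": 0.0,"ty": 1.0,"tz": 0.0,"wx": 0.0,"wy": 0.0,"wz": 0.0,"claw": -1.0},
  {"tx": 0.0,"ty": 1.0,"tz": 0.0,"wx": 0.0,"wy": 0.0,"wz": 0.0,"claw": -1.0},
  {"tx": 0.0,"ty": 0.0,"tz": 0.0,"wx": 0.0,"wy": 0.0,"wz": 0.0,"claw": -1.0},
  {"tx": 0.0,"ty": 0.0,"tz": 0.0,"wx": 0.0,"wy": 0.0,"wz": 0.0,"claw": -1.0},
  {"tx": 0.0,"ty": 0.0,"tz": 0.0,"wx": 0.0,"wy": 0.0,"wz": 0.0,"claw": -1.0},
  {"tx": 0.0,"ty": 0.0,"tz": 0.0,"wx": 0.0,"wy": 0.0,"wz": 0.0,"claw": -1.0},
])

```text
clock: 13.2
tool_pos: [0.426, 0.2933, 0.2117]
eef_rot: [-0.237, 0.972, -0.0, 0.0]
contact_force: [-0.5, 0.1, -0.4]
opening: 0.004
finger_force: 0.0
```

```bash
python3 - <<'E'
from h import *
st();s=vision.snapshot("scene");W=cloud(s);hsv=cv2.cvtColor(s["image"],cv2.COLOR_BGR2HSV)
M=((hsv[...,0]<6)|(hsv[...,0]>172))&(hsv[...,1]>150)&(hsv[...,2]>80);m=np.zeros_like(M);m[195:245,270:330]=1
v,u=np.nonzero(M&m);p=np.nanmedian(W[M&m],0);print(len(u),u.mean(),v.mean(),p,fx(p))
cv2.imwrite("pics/s7.png",cv2.resize(s["image"][150:260,230:340],None,fx=5,fy=5,interpolation=cv2.INTER_CUBIC))
E
```

```text
13.2 world [0.426  0.2933 0.2117] fix [-0.1355  0.1302  0.2117] yhead 117.4 z [ 0.001 -0.    -1.   ] F [-0.5  0.1 -0.4] q [-0.42  0.63 -0.44  1.92  0.41  0.69  0.94]
191 297.70680628272254 218.26178010471205 [0.55753091 0.15304391 0.08664755] [-0.08424261 -0.05511287  0.08664755]
```

View pics/s7.png

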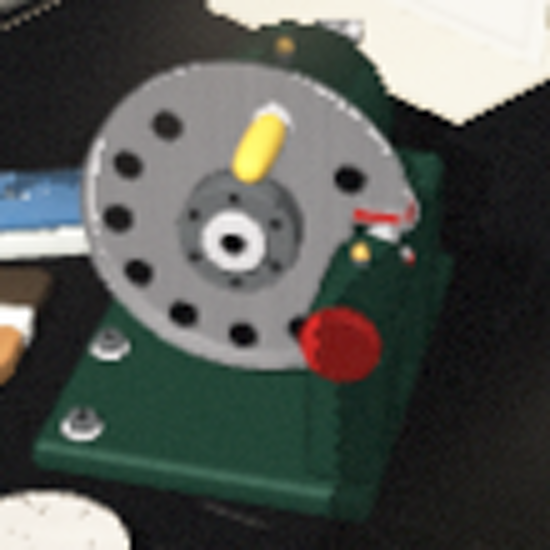

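The knob (340,345) sits against the guide with no bar showing in front of it, and the bar fills the slot under the red mark (380,228). By depth the knob moved 39 mm. The hand is clear, so I'm handing in.

```bash
python3 -c "
from plant import workorder
print(workorder.finish_job())"
```

```text
the job is handed in; nothing more can be done
None
```

The job is handed in: the handle was pushed round to line up the slot, the locking bar was pushed through to its hard stop (about 13 N, 39 mm of travel), and the hand is clear; the hand-in returned no verdict.

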